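# Let the egg out of the two-lane breakfast dispenser

### The job

The wooden dispenser has two lanes: one holds the boiled egg, the other a round plum, each behind a steel gate. With the fingertips, press down the paddle of the egg's lane so that its lever lifts the gate, keep it down until the egg has rolled into the tray, then let go so that the paddle comes back up and the gate shuts. Leave the other lane shut, do not touch the egg, the plum or the gates with the robot, pick nothing up, and leave the other breakfast things where they stand.

Things in the scene. Friction and masses are not known exactly. Their poses are not given: they have to be found in the camera images.
- dispenser: Fixed wooden dispenser, 276 x 158 mm (its x, y) without the levers; origin on the table under the gates. x points up the chute (to the robot's right), y away from the robot. Two lanes 64 mm wide at y = +35 (far) and -35 mm (near), floor sloping 14 degrees down toward -x; gates at x = 0, guides 156 mm tall; trays at x = -45 to -160 mm, floor 16 mm up, walls 52 mm. A lever outside each wall
- far_lever (a joint): Lever of the far lane, along x at y = +94 mm, pivot at x = -70 mm, 113 mm up; paddle on the tray end, the other end lifts the far gate. 0 at rest (paddle up, gate shut), grows as pressed, 0.72 rad at its stop; gate rises 69 mm per rad. Spring return: about 3 N on the paddle starts it, 8 N holds it down. The egg passes beyond about 0.62 rad
- near_lever (a joint): Lever of the near lane, at dispenser y = -94 mm, the same in every other way; it lifts the near gate
- far_paddle (a point): Centre of the top face of the far lever's paddle, a ribbed steel plate 34 x 30 mm, 6 mm thick, at dispenser y = +98 mm, 85 mm from the pivot; at rest about 148 mm above the table and leaning 0.36 rad (its outer end higher); fully pressed about 60 mm lower, leaning 0.36 rad the other way, shifting less than 10 mm sideways
- near_paddle (a point): The same for the near lever, on dispenser y = -98 mm
- far_gate: Steel gate of the far lane, upright plate 60 mm wide, 50 mm tall, 5 mm thick, origin in the middle of its lower edge, 51 mm above the table when shut (6 mm above the lane floor); slides straight up 49 mm
- near_gate: Steel gate of the near lane, the same
- egg: Boiled hen's egg, pale brown, 58 mm long and 44 mm thick, 60 g, origin at its middle; it lies behind the gate of either lane: its y in the dispenser frame tells which. When the gate is up it rolls out by itself within about a second; lying in the tray its origin is about 38 mm above the table
- plum: Round plum with a short stem, a ball 44 mm across, 50 g, origin at its middle; it lies behind the gate of the other lane and must stay there
- honey_jar: Jar of honey with dark lid, 65 mm wide, 86 mm tall, bystander, origin under its centre
- blue_mug: Blue and white mug, 78 x 112 mm with its handle, 92 mm tall, bystander, origin under its centre
- salt_shaker: Glass shaker with grey top, 44 mm wide, 90 mm tall, bystander, origin under its centre
- jam_tub: Small jam portion tub, 37 x 50 x 16 mm, bystander, origin under its centre
- banana: Banana lying on the table, 58 x 192 x 38 mm, bystander, origin under its centre
Mind the look-alikes: they are no part of the job. There is more than one size of the plum; the job needs the smaller.

How it is judged:
On the way, in this order (a step that is already met when the one before it is completed fails the run):
1. the paddle of the egg's lane is pressed down and its gate is up (((y of egg in the frame of dispenser above 0 m and value of joint far_lever above 0.5 rad) or (y of egg in the frame of dispenser below 0 m and value of joint near_lever above 0.5 rad))), for 0.1 s.
2. the egg has rolled into the tray with the paddle still down (x of egg in the frame of dispenser between -0.16 and -0.05 m and y of egg in the frame of dispenser between -0.07 and 0.07 m and z of egg in the frame of dispenser between 0.02 and 0.06 m and ((y of egg in the frame of dispenser above 0 m and value of joint far_lever above 0.4 rad) or (y of egg in the frame of dispenser below 0 m and value of joint near_lever above 0.4 rad))), for 0.1 s.
3. the paddle is back up and the gate shut (x of egg in the frame of dispenser between -0.16 and -0.05 m and y of egg in the frame of dispenser between -0.07 and 0.07 m and z of egg in the frame of dispenser between 0.02 and 0.06 m and value of joint each of far_lever, near_lever below 0.06 rad), for 0.2 s.
At the end, for the whole second after the job is handed in: The egg lies at rest in the tray of its lane (between 50 and 160 mm in front of the gates, its middle 20 to 60 mm above the table), both levers are back within 0.06 rad of rest so both gates are shut, the plum is still behind its gate (moved less than 30 mm), and no bystander has moved 30 mm (all of step 3 and linear speed of egg below 0.03 m/s and x of plum in the frame of dispenser above 0.015 m and distance of each of plum, honey_jar, blue_mug, salt_shaker, jam_tub, banana from where it was at the start of the episode below 0.03 m); the robot touches nothing.
It fails at once if the paddle of the plum's lane is pressed (beyond 0.12 rad) ((y of egg in the frame of dispenser above 0 m and value of joint near_lever above 0.12 rad) or (y of egg in the frame of dispenser below 0 m and value of joint far_lever above 0.12 rad)).
It fails at once if the robot touches the egg (contact force between any of the fingers, the arm and egg above 0.5 N).
It fails at once if the robot touches the plum (contact force between any of the fingers, the arm and plum above 0.5 N).
It fails at once if the robot touches a gate (contact force between any of the fingers, the arm and far_gate above 0.5 N or contact force between any of the fingers, the arm and near_gate above 0.5 N).
It fails at once if a bystander is moved 30 mm or lifted (distance of any of honey_jar, blue_mug, salt_shaker, jam_tub, banana from where it was at the start of the episode above 0.03 m).
It also fails if it takes over 35 s, if anything falls off the work surface, if the arm or the gripper's body presses on something with over 40 N, if the wrist force passes 120 N, or if a joint passes its speed limit or range.

### The arm

A 7-joint arm with a two-finger parallel gripper is mounted at the origin on a cart in front of the work surface, level with it; the furniture and walls round the work are solid. World frame = base frame: x ahead of the robot, y to its left, z up, the work surface at z = 0. Lengths are in m, angles in rad, forces in N, time in s.
With the tool pointing down it reaches from about 0.35 to 0.9 m from the base axis. Payload 8.1 kg.
Tool frame: the origin (TCP) lies on the centre line of the jaws, within the pads' length; the fingertips stand 14 mm ahead of it and the grasp point (between the pads) lies 5 mm behind it; z points along the fingers, y is the direction in which the jaws open and shut (so a half turn about z gives the same grasp; the last joint's range is limited). The gripper opens to 92 mm and grips with 3 to 60 N. Pads are 19 mm wide; open, the fingers measure 130 mm over their backs; the gripper's body (75 mm by 190 mm) begins 47 mm behind the grasp point.
Start: joints at [1.221, 0.434, 0.025, 1.573, -0.012, 1.134, -0.075], TCP at [0.153, -0.606, 0.241] pointing down, gripper open.
Joint ranges: [-2.62, 2.62], [-0.44, 2.09], [-1.27, 1.32], [0.08, 2.57], [-1.32, 4.46], [0.12, 2], [-2.74, 2.74]. Speed limits (rad/s): [2.22, 2.22, 3.01, 3.01, 3.14, 3.14, 3.14].

### API

Orientations are given as a rotation vector (axis times angle).
In Python, from cell import observe, eyes, arm gives the robot as it stands.
- The arm moves only by the tool step_arm, never from a script. Its argument "series" is a list that holds one entry, the list of rows, each a list of 5 numbers: the finger opening in m, from 0 to 0.0918, then the shift along the world's x, y, z in m, then the turn about the world's z in degrees. In form: [[[hand, dx, dy, dz, spin], ...]]. A call has 1 to 20 rows; each row is the pose to reach, as a shift and turn from the pose measured when the call began; what a row does not reach only later rows make up. A row lasts 1/12 s, in which the tool goes at most 41.7 mm and 7.16 degrees, less where a joint would pass 70% of its speed; a pose out of reach is approached as far as the arm can. A call with a gripper value outside its range is refused whole. The fingers move at their own pace and stop on an object; "squeeze" is the grip in N (left out, the last holds). Time passes only in rows, so rows that repeat a pose let the fingers close. It gives the time, the measured TCP pose, the force and the opening at its end, in the units of the state.
- observe(): the state, without advancing time (a new reading comes with each control period).
- eyes.get_image(name): name is "side" or "top" or "wrist"; returns (picture, depth): 384x512x3 uint8, red, green, blue; 384x512 float32, m along the optical axis (not along the pixel's ray), 0 where there is no reading.
- eyes.camera_params(name): a dict with "intrinsics" (3x3 intrinsics, pixels), "distortion" ([k1, k2, p1, p2, k3] as OpenCV has them; the pictures are not rectified), "position" and "attitude" of the camera in the world. Camera axes: x right, y down, z forward; pixel columns grow to the right and rows downward; lengths in m; the calibration is good to about 2 mm. A picture is of the moment at which its call begins: read the wrist's pose just before it. camera_params takes no time and is no camera call; for the wrist camera it gives the pose at the moment of the call.
- arm.sign_off(): hands the job in, once; it reports no verdict.
The state is a dict: "clock": time; "joints": joint angles; "dq": joint speeds; "joint_efforts": joint torques, N m; "position": TCP position; "ee_rot": TCP orientation; "force": force on the tool from outside, world axes, zero at the start; "ft_torque": the same for the moment, N m; "width": opening from 0.0 (shut) to 1.0 (fully open).
Only numpy, scipy, OpenCV 4.12 (cv2) and the standard library are available. Lean on these libraries where they do the work, as an engineer would, in place of code of your own. Each camera call takes 0.05 s, during which the arm holds its last target.

## Working session

There is one attempt and no reset: what is moved stays moved. The work goes in short steps, Python scripts to look and compute and a tool call to move; the robot and the scene stay as the last step left them, time stands still between calls to the robot, and variables do not carry over. Pictures are saved under pics/ and viewed, and the job is handed in when it is done.

Besides the shell and the picture viewer there is one more tool, called after ">>>" in YAML: its name, and indented under it one key for each argument. step_arm: Moves the arm, as the interface text tells. Its arguments: {"type":"object","properties":{"series":{"type":"array"},"squeeze":{"type":"number"}},"required":["series"]}

```bash
mkdir -p pics; ls; cat > h.py <<'E'
import numpy as np,cv2
from cell import observe,eyes,arm
from scipy.spatial.transform import Rotation as R
def grab(n,tag):
    p=eyes.camera_params(n); im,d=eyes.get_image(n)
    cv2.imwrite(f'pics/{tag}.png',im[:,:,::-1]); np.savez(f'{tag}.npz',im=im,d=d,**{k:np.array(v) for k,v in p.items()})
    return im,d,p
def world(tag):
    z=np.load(f'{tag}.npz'); d=z['d']; h,w=d.shape
    u,v=np.meshgrid(np.arange(w),np.arange(h))
    q=cv2.undistortPoints(np.stack([u,v],-1).reshape(-1,1,2).astype(np.float64),z['intrinsics'],z['distortion']).reshape(h,w,2)
    c=np.dstack([q,np.ones((h,w))])*d[...,None]
    A=z['attitude']; A=A if A.shape==(3,3) else R.from_rotvec(A).as_matrix() if A.size==3 else R.from_quat(A).as_matrix()
    P=c@A.T+z['position']; P[d==0]=np.nan
    return P,z['im']
E
python3 - <<'E'
from h import *
print(observe())
for n in('side','top','wrist'):
    im,d,p=grab(n,n+'0'); print(n,p)
E
```

```text
pics
{'clock': 0.0, 'joints': array([ 1.2214192 ,  0.43520942,  0.02497331,  1.57406482, -0.01160856,
        1.13400912, -0.07508312]), 'dq': array([-5.88474558e-04, -7.32637671e-04,  2.80547406e-05, -5.98898376e-04,
       -1.07310962e-04, -2.04038936e-03,  2.12996134e-03]), 'joint_efforts': array([-9.40286809e-04, -6.67860103e+01,  9.84364562e-01, -3.14469230e+01,
       -6.06269413e-02,  4.26395237e-02,  9.55067731e-05]), 'position': array([ 0.15250831, -0.60561531,  0.23996587]), 'ee_rot': array([-3.11621852e+00, -3.86379593e-01,  5.04242636e-04]), 'force': array([-0.51271879, -0.03717152,  0.43724344]), 'ft_torque': array([-0.03318113,  0.01325514, -0.0128684 ]), 'width': 1.0005139890348385}
side {'intrinsics': array([[392.28780244,   0.        , 255.13683182],
       [  0.        , 392.28780244, 184.63869397],
       [  0.        ,   0.        ,   1.        ]]), 'distortion': array([-0.07528591,  0.        ,  0.        ,  0.        ,  0.        ]), 'position': array([ 0.07940619, -0.95924767,  0.96633223]), 'attitude': array([-2.27031207,  0.55229321, -0.25192199])}
top {'intrinsics': array([[419.56976451,   0.        , 251.48713319],
       [  0.        , 419.56976451, 195.43275832],
       [  0.        ,   0.        ,   1.        ]]), 'distortion': array([-0.08701664,  0.        ,  0.        ,  0.        ,  0.        ]), 'position': array([ 0.39371954, -0.13270167,  1.48598351]), 'attitude': array([-2.16475577,  2.18991574, -0.07197898])}
wrist {'intrinsics': array([[275.77021511,   0.        , 252.72892467],
       [  0.        , 275.77021511, 192.59709572],
       [  0.        ,   0.        ,   1.        ]]), 'distortion': array([0.01152855, 0.        , 0.        , 0.        , 0.        ]), 'position': array([ 0.21567369, -0.59060621,  0.38517232]), 'attitude': array([ 2.31722875, -1.80705754, -0.22785138])}
```

View pics/top0.png

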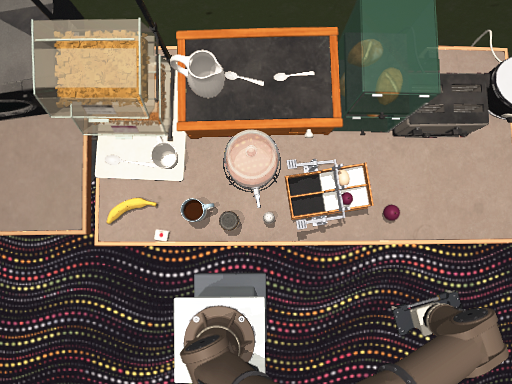

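View pics/side0.png

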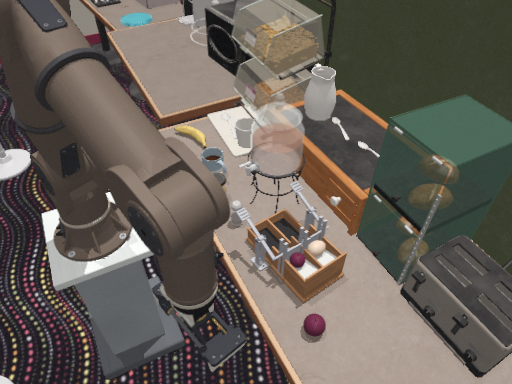

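The top view shows the egg at (344,178) in the far lane and the small plum at (347,199) in the near lane. The larger plum at (391,212) lies loose on the table and is a decoy. The far paddle is at about (293,164), close to a pot on a stand. I'll enlarge this area and measure it.

```bash
python3 - <<'E'
from h import *
P,im=world('top0')
c=im[120:250,215:405]; cv2.imwrite('pics/c1.png',cv2.resize(c,None,fx=4,fy=4,interpolation=cv2.INTER_CUBIC)[:,:,::-1])
P2,im2=world('side0')
c=im2[170:310,220:360]; cv2.imwrite('pics/c2.png',cv2.resize(c,None,fx=4,fy=4,interpolation=cv2.INTER_CUBIC)[:,:,::-1])
for p in [(344,178),(347,199),(391,212),(293,164),(303,224),(252,160),(257,200),(330,240)]: print('top',p,P[p[1],p[0]].round(3))
for p in [(317,247),(297,187),(243,214),(297,260)]: print('side',p,P2[p[1],p[0]].round(3))
E
```

```text
top (344, 178) [ 0.555 -0.428  0.096]
top (347, 199) [ 0.485 -0.437  0.092]
top (391, 212) [ 0.441 -0.596  0.055]
top (293, 164) [ 0.597 -0.254  0.146]
top (303, 224) [ 0.403 -0.283  0.14 ]
top (252, 160) [ 0.578 -0.124  0.351]
top (257, 200) [ 0.478 -0.137  0.202]
top (330, 240) [ 0.347 -0.394 -0.002]
side (317, 247) [ 0.554 -0.441  0.094]
side (297, 187) [ 0.6   -0.254  0.147]
side (243, 214) [ 0.403 -0.282  0.151]
side (297, 260) [ 0.482 -0.452  0.092]
```

View pics/c1.png

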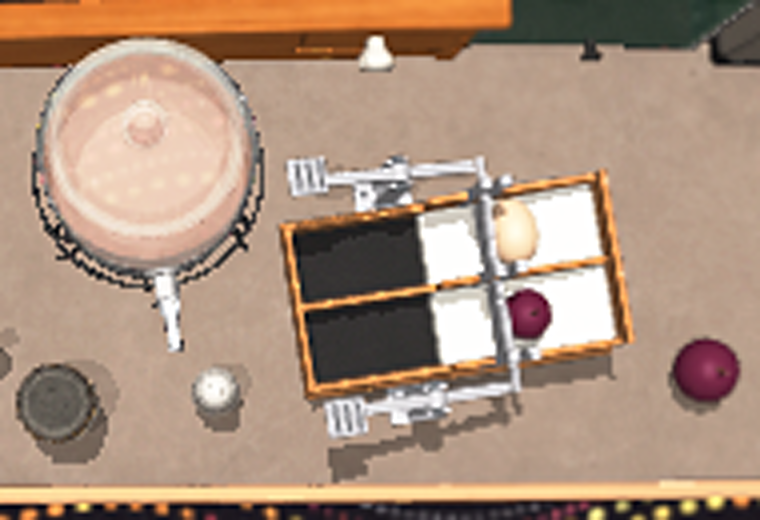

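View pics/c2.png

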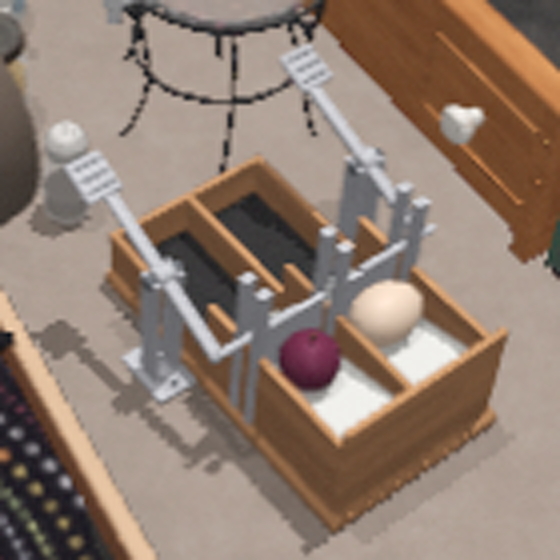

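The egg is confirmed behind the far gate: in crop 2 the pale egg is at (387,312) and the small plum at (310,358). So the far paddle is the one to press, at about (0.598, -0.255, 0.147). Next I'll check clearance to the pot and cabinet.

```bash
python3 - <<'E'
from h import *
for t in('top0','side0'):
    P,im=world(t)
    def box(x0,x1,y0,y1,z0,z1):
        m=(P[...,0]>x0)&(P[...,0]<x1)&(P[...,1]>y0)&(P[...,1]<y1)&(P[...,2]>z0)&(P[...,2]<z1); return P[m]
    for z in np.arange(0.06,0.4,0.04):
        q=box(0.4,0.68,-0.235,0.02,z,z+0.04)
        print(t,'pot z%.2f'%z,len(q),(np.percentile(q,[2,98],axis=0).round(3).tolist() if len(q)>5 else ''))
    q=box(0.55,0.66,-0.29,-0.23,0.12,0.2); print('paddle',len(q),q.mean(0),q.min(0),q.max(0))
    q=box(0.36,0.44,-0.31,-0.24,0.12,0.2); print('nearpaddle',len(q),q.mean(0))
    for z in (0.05,0.15,0.25,.35):
        q=box(0.64,0.9,-0.4,-0.12,z,z+0.1); print('back z',z,len(q),q[:,0].min() if len(q) else '')
    q=box(0.4,0.65,-0.45,-0.34,0.12,0.25); print('guide',q.max(0),q.min(0))
E
```

```text
top0 pot z0.06 366 [[0.403, -0.186, 0.066], [0.531, 0.014, 0.091]]
top0 pot z0.10 13 [[0.516, -0.196, 0.125], [0.565, -0.047, 0.139]]
top0 pot z0.14 183 [[0.499, -0.234, 0.15], [0.611, -0.03, 0.179]]
top0 pot z0.18 118 [[0.457, -0.189, 0.18], [0.554, -0.064, 0.218]]
top0 pot z0.22 60 [[0.518, -0.19, 0.221], [0.556, -0.063, 0.259]]
top0 pot z0.26 472 [[0.519, -0.199, 0.266], [0.653, -0.042, 0.298]]
top0 pot z0.30 902 [[0.534, -0.188, 0.324], [0.666, -0.054, 0.34]]
top0 pot z0.34 1000 [[0.551, -0.171, 0.34], [0.647, -0.074, 0.375]]
top0 pot z0.38 83 [[0.588, -0.132, 0.387], [0.612, -0.109, 0.402]]
paddle 111 [ 0.5970011  -0.25507336  0.14570765] [ 0.58223679 -0.28855307  0.12768287] [ 0.61317711 -0.23425973  0.15689459]
nearpaddle 112 [ 0.40453595 -0.28036228  0.14596833]
back z 0.05 386 0.6941540318713484
back z 0.15 5106 0.706632750679018
back z 0.25 151 0.6401056098586836
back z 0.35 0 
guide [ 0.59683413 -0.3406418   0.16032596] [ 0.41223125 -0.43276974  0.12012932]
side0 pot z0.06 345 [[0.416, -0.197, 0.062], [0.625, 0.017, 0.092]]
side0 pot z0.10 75 [[0.514, -0.202, 0.101], [0.65
[... 173 characters left out ...]
 [[0.519, -0.205, 0.221], [0.652, -0.107, 0.259]]
side0 pot z0.26 781 [[0.52, -0.204, 0.261], [0.659, -0.09, 0.299]]
side0 pot z0.30 706 [[0.534, -0.191, 0.301], [0.657, -0.084, 0.34]]
side0 pot z0.34 625 [[0.549, -0.176, 0.34], [0.647, -0.079, 0.377]]
side0 pot z0.38 76 [[0.588, -0.137, 0.38], [0.61, -0.115, 0.401]]
paddle 123 [ 0.59788459 -0.25854423  0.14596889] [ 0.58238722 -0.28979669  0.12445761] [ 0.61540244 -0.23492675  0.15696716]
nearpaddle 135 [ 0.40551538 -0.28383216  0.14672771]
back z 0.05 1511 0.6408727077716343
back z 0.15 3042 0.6403136727595728
back z 0.25 137 0.6402181789170419
back z 0.35 0 
guide [ 0.59736659 -0.34094827  0.1595664 ] [ 0.41039512 -0.43499766  0.12005992]
```

>>> step_arm:
  series:
    - [[0,0,0,0.03,-7],[0,0,0,0.06,-14],[0,0.02,0,0.09,-21],[0,0.04,0.01,0.11,-28],[0,0.06,0.02,0.11,-35],[0,0.08,0.03,0.11,-42],[0,0.1,0.04,0.11,-49],[0,0.12,0.05,0.11,-56],[0,0.14,0.06,0.11,-63],[0,0.16,0.07,0.11,-70],[0,0.18,0.08,0.11,-77],[0,0.19,0.09,0.11,-84],[0,0.2,0.1,0.11,-90],[0,0.2,0.1,0.11,-94],[0,0.2,0.1,0.11,-94],[0,0.2,0.1,0.11,-94]]

```text
clock: 1.48
position: [0.3524, -0.5057, 0.3499]
ee_rot: [-2.411, 2.013, -0.0]
force: [0.3, 0.5, -0.1]
width: 0.005
```

```bash
python3 - <<'E'
from h import *
s=observe();print(s);print(R.from_rotvec(s['ee_rot']).as_matrix().round(3));p=eyes.camera_params('wrist');print(p['position'])
grab('side','side1')
E
```

```text
{'clock': 1.4833, 'joints': array([ 0.67522723,  0.35865376,  0.29205716,  1.43827347, -0.10421723,
        1.35989026, -1.990594  ]), 'dq': array([ 0.01942431,  0.00157291,  0.00179056, -0.00263526,  0.00171182,
        0.00028453,  0.019852  ]), 'joint_efforts': array([ -1.19344421, -61.47126675,   3.5729789 , -33.89495373,
        -0.12976628,  -0.08340013,  -0.57286782]), 'position': array([ 0.35237807, -0.50567997,  0.34989835]), 'ee_rot': array([-2.41103737e+00,  2.01303061e+00, -8.29377045e-05]), 'force': array([ 0.33615134,  0.48564591, -0.14218849]), 'ft_torque': array([ 0.06449129, -0.01193078, -0.01118406]), 'width': 0.004565327835695076}
[[ 0.178 -0.984  0.   ]
 [-0.984 -0.178  0.   ]
 [-0.    -0.001 -1.   ]]
[ 0.36337143 -0.57124525  0.49504238]
```

View pics/side1.png

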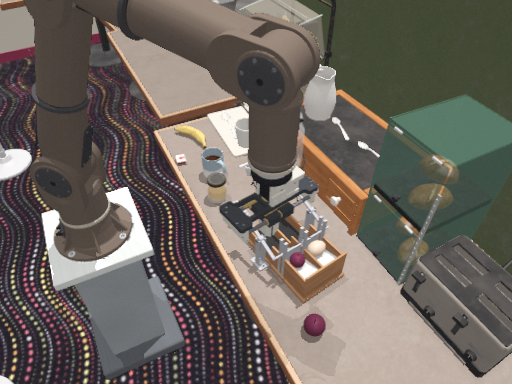

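The arm now hangs over the dispenser area with the camera facing away from the pot. Before descending beside the pot I'll measure the wrist link's width.

```bash
python3 - <<'E'
from h import *
P,im=world('side1'); T=np.array([0.3524,-0.5057,0.35])
m=np.linalg.norm(P[...,:2]-T[:2],axis=-1)<0.2
Rz=np.array([[.178,-.984],[-.984,-.178]])
for z in np.arange(0.3,1.0,0.03):
    q=P[m&(P[...,2]>z)&(P[...,2]<z+0.03)]
    if len(q)<5: continue
    l=(q[:,:2]-T[:2])@Rz
    w=q[:,:2]-T[:2]
    print('%.3f above tcp'%(z-.35),len(q),'toolx',np.percentile(l[:,0],[1,99]).round(3),'tooly',np.percentile(l[:,1],[1,99]).round(3),'min r',np.hypot(*l.T).min().round(3),'wx',np.percentile(w[:,0],[1,99]).round(3))
P0,_=world('side0')
m=(np.linalg.norm(P0[...,:2]-[0.6,-0.12],axis=-1)<0.2)&(P0[...,2]<.42)&(P0[...,1]>-0.24)
for z in np.arange(0.14,0.4,0.02):
    q=P0[m&(P0[...,2]>z)&(P0[...,2]<z+.02)]; q=q[q[:,0]<.68]
    print('pot %.2f'%z,len(q),'r max from c',np.percentile(np.hypot(q[:,0]-.6,q[:,1]+.123),[50,98]).round(3),q[:,1].min().round(3), q[q[:,1].argmin()].round(3))
E
```

```text
-0.020 above tcp 91 toolx [-0.006  0.013] tooly [-0.018  0.017] min r 0.009 wx [-0.017  0.019]
0.010 above tcp 64 toolx [-0.009  0.013] tooly [-0.018  0.018] min r 0.01 wx [-0.018  0.019]
0.040 above tcp 488 toolx [-0.03   0.038] tooly [-0.085  0.086] min r 0.021 wx [-0.09  0.09]
0.070 above tcp 1976 toolx [-0.032  0.038] tooly [-0.093  0.094] min r 0.011 wx [-0.096  0.096]
0.100 above tcp 449 toolx [-0.019  0.027] tooly [-0.049  0.017] min r 0.011 wx [-0.019  0.053]
0.130 above tcp 371 toolx [-0.013  0.039] tooly [-0.049  0.037] min r 0.014 wx [-0.036  0.054]
0.160 above tcp 506 toolx [-0.017  0.044] tooly [-0.023  0.042] min r 0.027 wx [-0.042  0.028]
0.190 above tcp 679 toolx [-0.018  0.043] tooly [-0.026  0.042] min r 0.038 wx [-0.042  0.032]
0.220 above tcp 732 toolx [-0.016  0.042] tooly [-0.025  0.04 ] min r 0.038 wx [-0.04   0.031]
0.250 above tcp 801 toolx [-0.016  0.042] tooly [-0.043  0.04 ] min r 0.037 wx [-0.04   0.046]
0.280 above tcp 755 toolx [-0.015  0.044] tooly [-0.023  0.042] min r 0.038 wx [-0.041  0.028]
0.310 above tcp 1160 toolx [-0.048  0.057] tooly [-0.044  
[... 622 characters left out ...]
7]
pot 0.20 278 r max from c [0.081 0.123] -0.207 [ 0.605 -0.207  0.21 ]
pot 0.22 267 r max from c [0.081 0.083] -0.206 [ 0.594 -0.206  0.232]
pot 0.24 282 r max from c [0.08  0.084] -0.206 [ 0.595 -0.206  0.254]
pot 0.26 293 r max from c [0.08  0.083] -0.206 [ 0.605 -0.206  0.266]
pot 0.28 488 r max from c [0.074 0.081] -0.206 [ 0.61  -0.206  0.283]
pot 0.30 271 r max from c [0.064 0.069] -0.193 [ 0.583 -0.193  0.301]
pot 0.32 435 r max from c [0.064 0.07 ] -0.195 [ 0.606 -0.195  0.329]
pot 0.34 570 r max from c [0.04  0.057] -0.181 [ 0.594 -0.181  0.341]
pot 0.36 55 r max from c [0.014 0.017] -0.142 [ 0.595 -0.142  0.375]
pot 0.38 72 r max from c [0.011 0.015] -0.139 [ 0.603 -0.139  0.381]
```

>>> step_arm:
  series:
    - [[0,0.024,0.022,0,0],[0,0.048,0.044,0,0],[0,0.072,0.066,0,0],[0,0.096,0.088,0,0],[0,0.12,0.11,0,0],[0,0.144,0.132,0,0],[0,0.168,0.154,0,0],[0,0.192,0.176,0,0],[0,0.216,0.2,0,0],[0,0.238,0.225,0,0],[0,0.238,0.24,0,0],[0,0.238,0.24,0,0],[0,0.238,0.24,0,0],[0,0.238,0.24,0,0]]

```text
clock: 2.7
position: [0.589, -0.2678, 0.3501]
ee_rot: [2.41, -2.015, 0.001]
force: [-0.4, -0.4, -0.0]
width: 0.005
```

```bash
python3 - <<'E'
from h import *
s=observe();print(s['joints'],s['position'],s['force']);print(R.from_rotvec(s['ee_rot']).as_matrix().round(3))
grab('side','side2');grab('wrist','wrist2');grab('top','top2')
E
```

```text
[ 0.22143953  0.41170612  0.18951716  1.34916049 -0.07619104  1.38730824
 -2.55444082] [ 0.58904231 -0.26778217  0.35013687] [-0.43045002 -0.42784861 -0.04942597]
[[ 0.177 -0.984  0.   ]
 [-0.984 -0.177 -0.001]
 [ 0.001 -0.    -1.   ]]
```

View pics/side2.png

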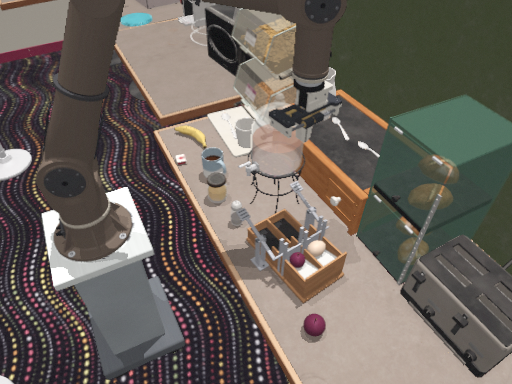

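View pics/wrist2.png

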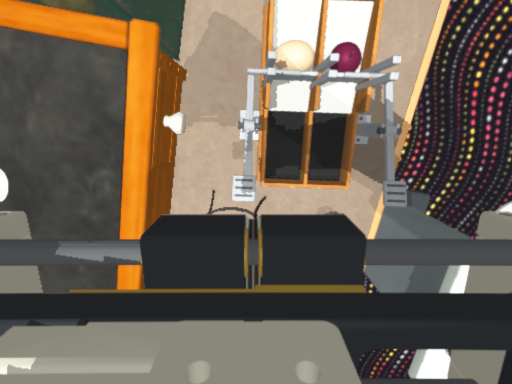

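View pics/top2.png

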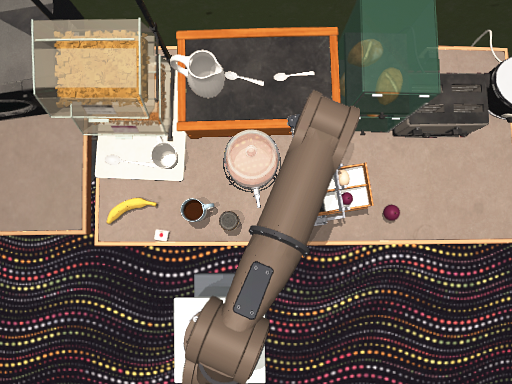

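The wrist view shows the far paddle at (244,188), in line with the closed fingertips (about column 253). The forearm passes clear of the pot. I'll check the paddle position again from the wrist camera.

```bash
python3 - <<'E'
from h import *
P,im=world('wrist2')
print(P[188,244],P[180:196,234:254][...,2].min())
q=P[178:198,233:255].reshape(-1,3); q=q[q[:,2]>.12]; print(q.mean(0),q.min(0),q.max(0))
E
```

```text
[ 0.59679902 -0.25163355  0.1515116 ] nan
[ 0.59754325 -0.25184322  0.15009417] [ 0.58215847 -0.26559709  0.14401187] [ 0.61293944 -0.23774808  0.15588875]
```

>>> step_arm:
  series:
    - [[0,0.001,0.003,-0.03,-2],[0,0.001,0.003,-0.06,-3],[0,0.001,0.003,-0.09,-3],[0,0.001,0.003,-0.12,-3],[0,0.001,0.003,-0.15,-3],[0,0.001,0.003,-0.165,-3],[0,0.001,0.003,-0.165,-3],[0,0.001,0.003,-0.165,-3]]

```text
clock: 3.52
position: [0.5896, -0.2655, 0.185]
ee_rot: [2.354, -2.08, -0.0]
force: [1.0, -0.5, 0.6]
width: 0.003
```

```bash
python3 - <<'E'
from h import *
s=observe();print(s['joints'],s['position'],s['force'])
im,d,p=grab('side','side3');cv2.imwrite('pics/c3.png',cv2.resize(im[60:260,190:390],None,fx=3,fy=3)[:,:,::-1])
grab('wrist','wrist3')
E
```

```text
[ 0.22520653  0.51698333  0.1737201   1.59412726 -0.09865936  1.03961067
 -2.59143299] [ 0.58957097 -0.26550877  0.18501873] [ 0.95973264 -0.49453273  0.63104334]
```

View pics/c3.png

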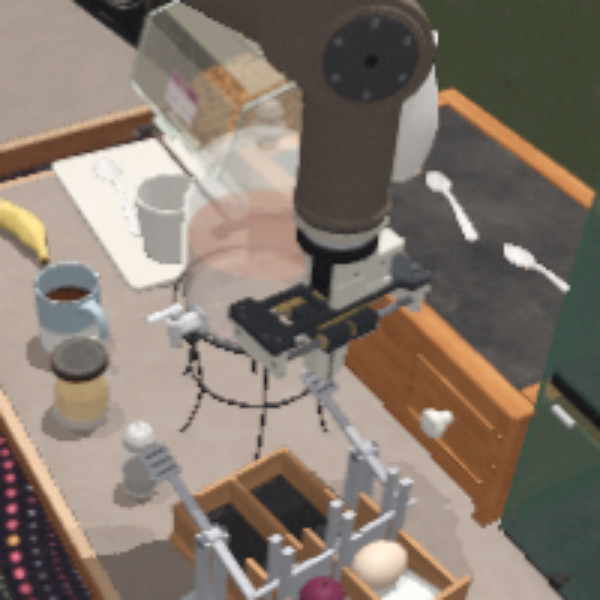

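View pics/wrist3.png

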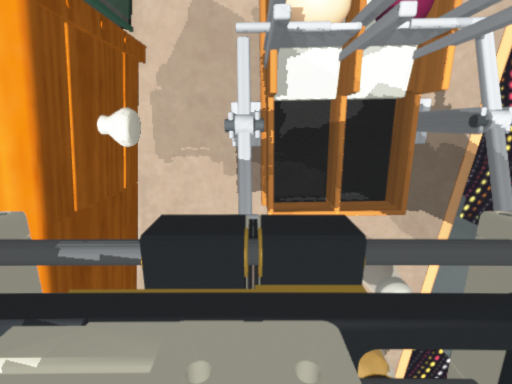

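>>> step_arm:
  series:
    - [[0,0,0,-0.012,0],[0,0,0,-0.024,0],[0,0,0,-0.036,0],[0,0,0,-0.048,0],[0,0,0,-0.056,0],[0,0,0,-0.062,0],[0,0,0,-0.065,0],[0,0,0,-0.065,0]]

```text
clock: 4.28
position: [0.5912, -0.2646, 0.1209]
ee_rot: [-2.354, 2.077, -0.004]
force: [-0.3, 3.3, 4.7]
width: 0.007
```

```bash
python3 - <<'E'
from h import *
s=observe();print(s['joints'],s['position'],s['force'])
im,d,p=grab('side','side4');cv2.imwrite('pics/c4.png',cv2.resize(im[110:310,190:390],None,fx=3,fy=3)[:,:,::-1])
E
```

```text
[ 0.23349397  0.58195699  0.15944423  1.65710043 -0.11191097  0.90856208
 -2.58106377] [ 0.59123324 -0.2646126   0.12092528] [-0.26825432  3.2715961   4.69586155]
```

View pics/c4.png

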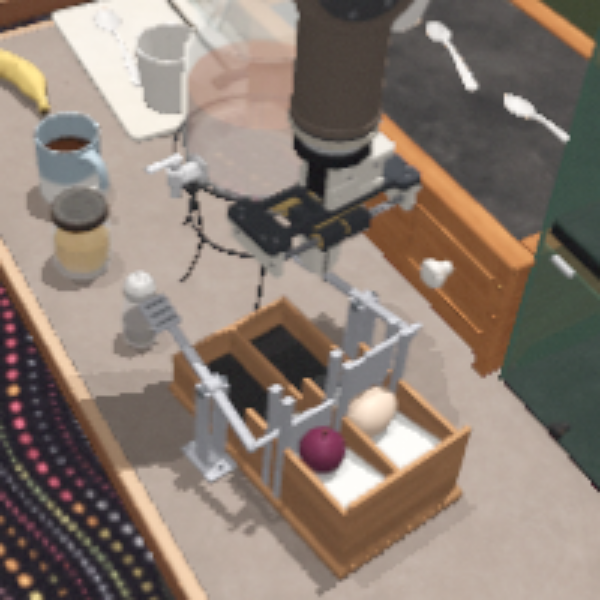

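The far gate is partway up, the force is about 5 N, and the near lever is at rest. I'll keep pressing.

>>> step_arm:
  series:
    - [[0,0,0,-0.006,0],[0,0,0,-0.011,0],[0,0,0,-0.014,0],[0,0,0,-0.014,0],[0,0,0,-0.014,0],[0,0,0,-0.014,0]]

```text
clock: 4.83
position: [0.5919, -0.2664, 0.1093]
ee_rot: [-2.353, 2.079, -0.01]
force: [-6.8, -0.9, 24.7]
width: 0.002
```

```bash
python3 - <<'E'
from h import *
s=observe();print(s['position'],s['force'])
im,d,p=grab('side','side5');cv2.imwrite('pics/c5.png',cv2.resize(im[110:310,190:390],None,fx=3,fy=3)[:,:,::-1])
E
```

```text
[ 0.59188114 -0.26639717  0.1093042 ] [-6.80061833 -0.85427548 24.65025268]
```

View pics/c5.png

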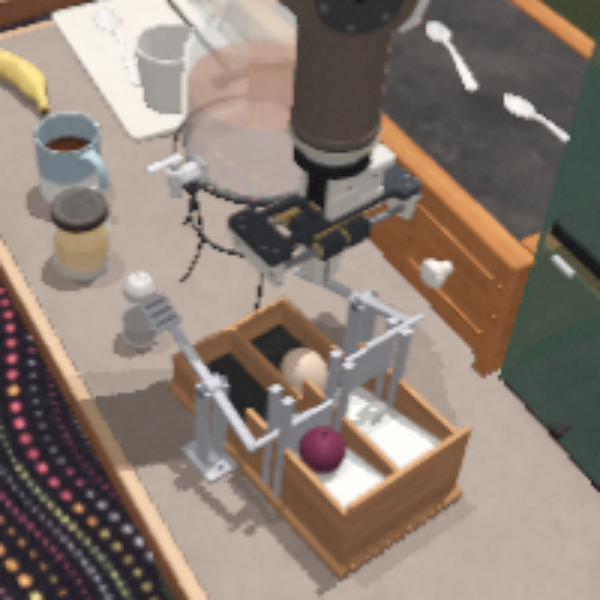

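The lever is at its stop at about 25 N, and the egg has rolled past the gate to (303,372). I'll ease off slightly, hold, and check.

>>> step_arm:
  series:
    - [[0,0,0,0,0],[0,0,0,0,0],[0,0,0,0,0],[0,0,0,0,0],[0,0,0,0,0],[0,0,0,0,0],[0,0,0,0,0],[0,0,0,0,0],[0,0,0,0,0],[0,0,0,0,0],[0,0,0,0,0],[0,0,0,0,0]]

```text
clock: 5.88
position: [0.5918, -0.2665, 0.1099]
ee_rot: [-2.353, 2.079, -0.011]
force: [-5.3, 1.1, 15.4]
width: 0.006
```

```bash
python3 - <<'E'
from h import *
s=observe();print(s['position'],s['force'])
im,d,p=grab('side','side6');cv2.imwrite('pics/c6.png',cv2.resize(im[110:310,190:390],None,fx=3,fy=3)[:,:,::-1])
P,_=world('side6')
# egg colour blob
I=im.astype(int); m=(I[...,0]>150)&(I[...,0]-I[...,2]>25)&(P[...,2]>.03)&(P[...,2]<.075)&(P[...,0]>.46)&(P[...,0]<.6)&(P[...,1]>-.37)&(P[...,1]<-.2)
q=P[m];print(len(q),np.median(q,axis=0))
# dispenser frame from paddles (y=+-98, x=-155 approx)
f=np.array([.5975,-.2535]);n=np.array([.405,-.282]);ey=(f-n)/np.linalg.norm(f-n);ex=np.array([ey[1],-ey[0]]);o=(f+n)/2+0.155*ex
print('egg in disp',ex@(np.median(q,axis=0)[:2]-o),ey@(np.median(q,axis=0)[:2]-o))
E
```

```text
[ 0.59183348 -0.26650884  0.10989052] [-5.29728146  1.06918549 15.38438959]
238 [ 0.53419521 -0.27827991  0.05282848]
egg in disp -0.13975862377828122 0.0310478021700122
```

View pics/c6.png

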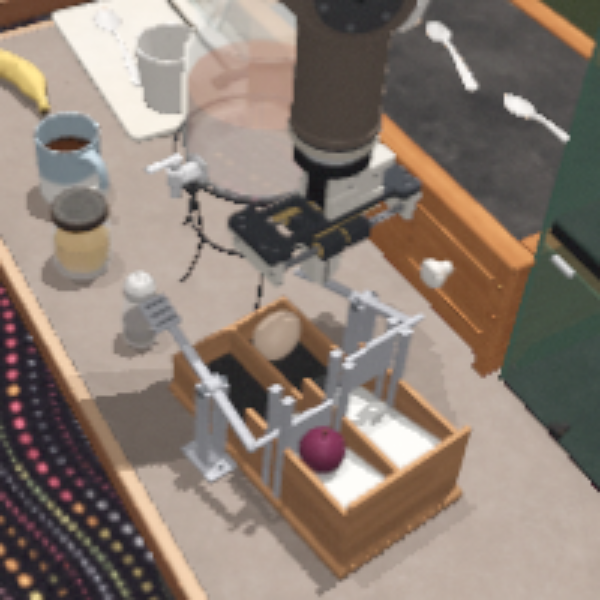

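The egg is in the far tray at dispenser (-0.14, +0.03) with the paddle still down. Now I'll release the paddle smoothly.

>>> step_arm:
  series:
    - [[0,0,0,0.008,0],[0,0,0,0.016,0],[0,0,0,0.024,0],[0,0,0,0.032,0],[0,0,0,0.04,0],[0,0,0,0.048,0],[0,0,0,0.056,0],[0,0,0,0.064,0],[0,0,0,0.072,0],[0,0,0,0.09,0],[0,0,0,0.115,0],[0,0,0,0.14,0],[0,0,-0.01,0.17,0],[0,0,-0.02,0.2,0],[0,0,-0.02,0.23,0],[0,0,-0.02,0.24,0],[0,0,-0.02,0.24,0],[0,0,-0.02,0.24,0]]

```text
clock: 7.43
position: [0.5918, -0.286, 0.3496]
ee_rot: [-2.353, 2.078, -0.01]
force: [-0.2, -0.4, -0.6]
width: 0.004
```

```bash
python3 - <<'E'
from h import *
s=observe();print(s['position'],s['force'],s['dq'])
im,d,p=grab('side','side7');cv2.imwrite('pics/c7.png',cv2.resize(im[110:310,190:390],None,fx=3,fy=3)[:,:,::-1])
P,_=world('side7');P0,_=world('side0')
def pad(P,x0,x1):
    m=(P[...,0]>x0)&(P[...,0]<x1)&(P[...,1]>-.31)&(P[...,1]<-.23)&(P[...,2]>.1)&(P[...,2]<.2);return P[m].mean(0),P[m][:,2].max()
for r in((.575,.62),(.37,.44)): print(pad(P,*r),pad(P0,*r))
I=im.astype(int); m=(I[...,0]>150)&(I[...,0]-I[...,2]>25)&(P[...,2]>.03)&(P[...,2]<.075)&(P[...,0]>.46)&(P[...,0]<.6)&(P[...,1]>-.37)&(P[...,1]<-.2)
print(m.sum(),np.median(P[m],axis=0))
D=cv2.absdiff(im,np.load('side0.npz')['im']).max(2); print('plum px diff',D[250:268,290:304].mean())
E
```

```text
[ 0.59184592 -0.28595719  0.34963247] [-0.1970173  -0.43906702 -0.58364888] [-0.0022012   0.02143968 -0.00471367  0.03859077 -0.00022303 -0.00943535
  0.00011413]
(array([ 0.59857623, -0.26637269,  0.14227767]), np.float64(0.1563488065072688)) (array([ 0.59838555, -0.26567213,  0.14297563]), np.float64(0.15696716057013094))
(array([ 0.40548536, -0.28388599,  0.14680167]), np.float64(0.15631642098313825)) (array([ 0.40551538, -0.28383216,  0.14672771]), np.float64(0.15648574009066618))
305 [ 0.53575432 -0.27765085  0.05219226]
plum px diff 8.61111111111111
```

View pics/c7.png

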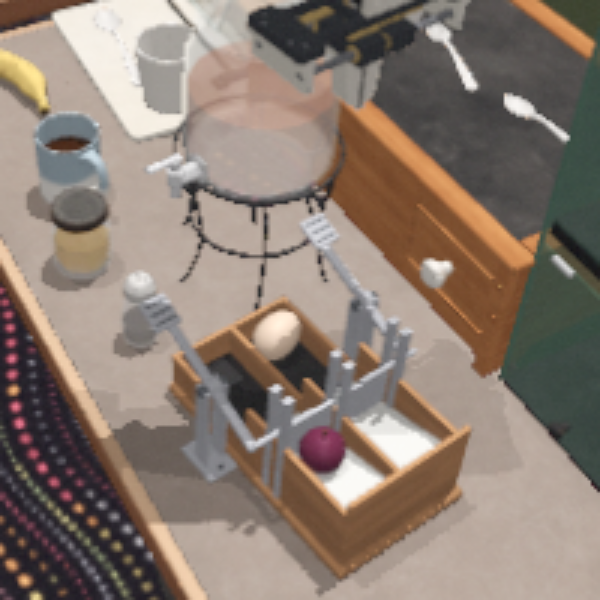

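Both paddles are up, the gates are shut, the egg is in the tray and the plum hasn't moved. I'll wait briefly, check that the egg is at rest, then hand in.

>>> step_arm:
  series:
    - [[0,0,0,0,0],[0,0,0,0,0],[0,0,0,0,0],[0,0,0,0,0],[0,0,0,0,0],[0,0,0,0,0],[0,0,0,0,0],[0,0,0,0,0]]

```text
clock: 8.15
position: [0.5915, -0.2857, 0.3485]
ee_rot: [-2.354, 2.078, -0.007]
force: [0.0, -0.2, -0.2]
width: 0.004
```

```bash
python3 - <<'E'
from h import *
im,d,p=grab('side','side8'); P,_=world('side8')
I=im.astype(int); m=(I[...,0]>150)&(I[...,0]-I[...,2]>25)&(P[...,2]>.03)&(P[...,2]<.075)&(P[...,0]>.46)&(P[...,0]<.6)&(P[...,1]>-.37)&(P[...,1]<-.2)
print(m.sum(),np.median(P[m],axis=0))
D=cv2.absdiff(im,np.load('side7.npz')['im']).max(2); print('diff',(D[200:310,240:350]>20).sum())
print(arm.sign_off())
E
```

```text
304 [ 0.53560128 -0.27784824  0.05254681]
diff 3
the job is handed in; nothing more can be done
None
```

The egg is in the far lane's tray, both paddles are back up with their gates shut, and I handed the job in about 8 s into the 35 s limit. The egg was in the far lane, so I pressed the far paddle with closed fingertips down to its stop. The force there was about 25 N, easing to 15 N. I held it until the egg had rolled in, then let the paddle up and moved the arm clear.

**Last checks:**
- **Egg:** it is at rest about 140 mm in front of the gates. Two pictures 0.7 s apart differ by less than 1 mm.
- **Paddles:** both are within 1 mm of their starting height.
- **Plum:** by eye in the side picture it is still behind its shut gate.
- **Bystanders:** the mug, honey jar, salt shaker and banana looked unmoved in the last side picture I viewed. The jam tub was outside that picture, so I did not check it at the end, but the arm never went near it.

No check failed or disagreed. The lever angle is not in the state, so I judged the press from the force and the pictures.

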